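# Level the small parts cabinet

## Task

First push the open door of the small parts cabinet shut until it clicks home on its ball catch. Then turn the wing knob of the screw foot beside the cabinet until the bubble of the spirit level lying on top stands centred between its two lines. Finally press straight down on the rubber pad in the middle of the level with a light steady push of about 10 N, and finish while still pressing (do not let go), with the bubble still centred, the door shut, the level where it lay and the other things on the bench undisturbed.

Things in the scene. Friction and masses are not known exactly. Their poses are not given: they have to be found in the camera images.
- cabinet: grey steel cabinet, 220 wide (y), 140 deep (x), flat top 150 above the bench. x runs front (facing the robot) to back, y to its left seen from the robot, z up. Origin at bench height under its two fixed left feet; the cabinet's middle is at y = -95. The screw foot is on an arm out to the right (-y). At the start the right side is too low (up to about 1 degree).
- door (a joint): door angle, rad: 0 shut against its stop, grows as it swings open towards the robot. Starts 0.3 to 0.7 open; the hinge is stiff enough to stay put. A sprung ball catch resists between about 0.07 and 0.03 (some 5 N at the free edge), below that it holds the door shut.
- door_hinge (a point): point on the door's vertical hinge, at the cabinet's left front corner, 88 above the bench, turning with the door: the panel runs 212 along this point's -y, reaches 58 above and below, and its outer face lies 8 to the point's -x. A black pull, 12 thick, stands on the outer face near the free edge, 15 to 55 below the point.
- jack_knob: black wing knob on the screw foot right of the cabinet: upright bar 50 long (its x), 14 wide (y), 26 high, origin at the bar's centre, 188 above the bench on the vertical screw axis; a 30 disc under the bar. Clockwise from above raises the right side: 1 rad moves the bubble about 4.8 towards the knob. Starts 0.9 to 2.3 rad short of level, stays where left, turns with about 0.2 N m.
- level: loose spirit level lying on the cabinet's top with its length across it (along y): aluminium bar 36 (x) by 160 (y) by 26 high with black ends, about 0.35 kg; origin at the centre of its underside. The yellow vial is on its top at y = +50, with two thin black lines 15 apart and a white bubble 13 long, 12 wide.
- level_pad (a point): top of the black rubber pad, 30 by 34, in the middle of the level's top, 30 above the level's underside; the place to press.
- bubble (a joint): position of the bubble along the level's y, m: 0 centred between the lines, positive towards the level's +y end (away from the knob). It follows the tilt with a lag of about 1 s.
- bin: open grey plastic bin 160 by 100 by 70 high, bystander; origin under its centre
- jug: yellow plastic bottle, 80 diameter, 150 high, bystander; origin under its centre
- carton: cardboard box 120 by 90 by 60 high, bystander; origin under its centre
- wrench: steel spanner lying on the bench, bystander
Mind the look-alikes: they are no part of the job. What is meant by the level is not blue or pink, and is the larger of those in its own colour.

How it is judged:
By the outcome, as a careful person would: the job done as asked, in the order asked, and still so for the second after the job is handed in, while the arm keeps its last pose, push and grip.
It also fails if it takes over 72 s, if anything falls off the work surface, if the arm or the gripper's body presses on something with over 40 N, if the wrist force passes 120 N, or if a joint passes its speed limit or range.

## Robot

A 6-joint arm with a two-finger parallel gripper is mounted at the origin on the work surface. World frame = base frame: x ahead of the robot, y to its left, z up, the work surface at z = 0. Lengths are in m, angles in degrees, forces in N, time in s.
With the tool pointing down it reaches from about 0.325 to 0.9 m from the base axis. Payload 6.1 kg.
Tool frame: the origin (TCP) lies midway between the tips of the shut fingers; the grasp point (between the pads) lies r.grip_depth behind it (r.grip_depth is the distance from the TCP to the grasp point, in m); z points along the fingers, y is the line along which they close (so a half turn about z gives the same grasp; the last joint's range is limited). The gripper opens to 87 mm and grips with 3 to 60 N. Pads are 19 mm wide; open, the fingers measure 117 mm over their backs; the gripper's body (75 mm by 190 mm) begins 51 mm behind the grasp point.
Start: joints at [56.889, 12.628, 87.462, -0, 79.91, -7.225], TCP at [0.273, 0.562, 0.223] pointing down, gripper open.
Joint ranges: [-170.65, 170.65], [-52.31, 119.04], [5.05, 147.46], [-71.25, 251.25], [11.57, 151.72], [-153.62, 153.62]. Speed limits (degrees/s): [147.25, 147.25, 172.46, 180, 180, 180].

## Interface

Orientations are given as [roll, pitch, yaw] about the fixed x, y, z axes, in that order (R = Rz(yaw) Ry(pitch) Rx(roll)).
In Python, from rig import r gives the robot as it stands.
- The arm moves only by the tool jog_arm, never from a script. Its argument "deltas" is a list of rows, each an object of numbers: "dx", "dy", "dz": the shift along the tool's x, y, z each as a share of 40 cm, from -1 to 1; "ax", "ay", "az": the turn, a rotation vector about the tool's x, y, z each as a share of 90 degrees, from -1 to 1. A call has 1 to 5 rows; each row is the pose to reach, as a shift and turn from the pose commanded when the call began, along the tool's axes at that moment; what a row does not reach only later rows make up. A row lasts 1/10 s, in which the tool goes at most 50 mm and 8.59 degrees, less where a joint would pass 70% of its speed; a pose out of reach is approached as far as the arm can. A call with a number of a shift or a turn outside -1 to 1 is refused whole. A call with a gripper value outside its range is refused whole. "gripper" is the opening, from 0 (shut) to 1 (fully open), set as the call begins (left out, the last holds). The fingers move at their own pace and stop on an object; "grip_force" is the grip in N (left out, the last holds). Time passes only in rows, so rows that repeat a pose let the fingers close. It gives the time, the measured TCP pose, the force, the opening and the grip force at its end, in the units of the state.
- r.get_obs(): the state, without advancing time (a new reading comes with each control period).
- r.read_camera(name): name is "scene" or "top"; returns the picture (384x512x3 uint8, red, green, blue); there is no depth.
- r.camera_params(name): a dict with "fov_y" (degrees; the focal length in pixels is half the picture's height over the tangent of half this angle, whatever the lens; pixels are square), "cx", "cy" (the principal point, pixels), "extrinsics" (4x4, takes a point from camera to world coordinates). Camera axes: x right, y down, z forward; pixel columns grow to the right and rows downward; lengths in m; the calibration is good to about 2 mm. A picture is of the moment at which its call begins. camera_params takes no time and is no camera call.
- r.hand_in(): hands the job in; it is judged then, once.
The state is a dict: "clock": time; "qpos": joint angles; "joint_vel": joint speeds; "effort": joint torques, N m; "ee_pos": TCP position; "orientation": TCP orientation; "wrist_force": force on the tool from outside, world axes, zero at the start; "wrist_torque": the same for the moment, N m; "grip_width": finger opening in m; "grasp_force": force on a finger pad.
Only numpy, scipy, OpenCV 4.12 (cv2) and the standard library are available. Lean on these libraries where they do the work, as an engineer would, in place of code of your own. Each camera call takes 0.05 s, during which the arm holds its last target. There are 200 camera calls.

## Working session

There is one attempt and no reset: what is moved stays moved. The work goes in short steps, Python scripts to look and compute and a tool call to move; the robot and the scene stay as the last step left them, time stands still between calls to the robot, and variables do not carry over. Pictures are saved under pics/ and viewed, at most 10 in all, crops included, and the job is handed in when it is done.

Besides the shell and the picture viewer there is one more tool, called after ">>>" by a JSON object that holds its "fn" and its "kwargs", one argument or row to a line. jog_arm: Moves the arm, as the interface text tells. Its arguments: {"type":"object","properties":{"deltas":{"type":"array"},"gripper":{"type":"number"},"grip_force":{"type":"number"}},"required":["deltas"]}

```bash
mkdir -p pics; python3 - <<'E'
from rig import r
import cv2
for n in("scene","top"):
    p=r.camera_params(n);print(n,p)
    im=r.read_camera(n);cv2.imwrite(f"pics/{n}0.png",cv2.resize(im[:,:,::-1],(800,600),interpolation=cv2.INTER_CUBIC))
    cv2.imwrite(f"{n}0_raw.png",im[:,:,::-1])
print(r.get_obs(),r.grip_depth)
E
```

```text
scene {'fov_y': 50.39325164077946, 'cx': 259.0723153424118, 'cy': 190.38427648139688, 'extrinsics': array([[-0.59894713,  0.66597631, -0.44467729,  1.06931387],
       [ 0.80078691,  0.49924527, -0.33089952,  0.37168692],
       [ 0.0016318 , -0.55428307, -0.83232663,  1.04632217],
       [ 0.        ,  0.        ,  0.        ,  1.        ]])}
top {'fov_y': 53.56136584074886, 'cx': 258.46464873640394, 'cy': 195.0414267938248, 'extrinsics': array([[ 1.62985390e-02, -9.97438599e-01,  6.96462431e-02,
         4.99703454e-01],
       [-9.99855902e-01, -1.65894654e-02, -3.60080719e-03,
         2.36571522e-04],
       [ 4.74697802e-03, -6.95775193e-02, -9.97565254e-01,
         1.45870039e+00],
       [ 0.00000000e+00,  0.00000000e+00,  0.00000000e+00,
         1.00000000e+00]])}
{'clock': 0.1, 'qpos': array([ 5.68906540e+01,  1.26716025e+01,  8.75205762e+01,  3.35166994e-04,
        7.99098553e+01, -7.22556449e+00]), 'joint_vel': array([ 0.08013142, -0.08600211, -0.10158634, -0.04779343,  0.08441818,
       -0.08261181]), 'effort': array([ 2.89341715e-04, -4.95948851e+01, -3.88518333e+01,  7.01722736e-02,
        5.16018667e-02, -5.71886653e-05]), 'ee_pos': array([0.27253604, 0.56181718, 0.22152452]), 'orientation': array([-1.79898818e+02, -1.31606766e-02,  1.54116148e+02]), 'wrist_force': array([-0.03616336,  0.61934414,  0.08492715]), 'wrist_torque': array([0.04415584, 0.03187199, 0.09860234]), 'grasp_force': 0.0, 'grip_width': 0.08678525822163959} 0.0187
```

View pics/scene0.png

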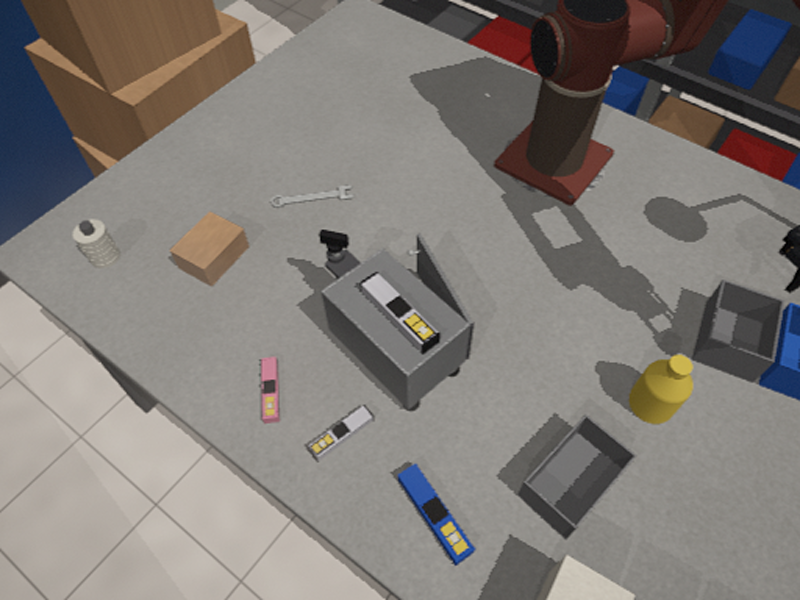

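View pics/top0.png

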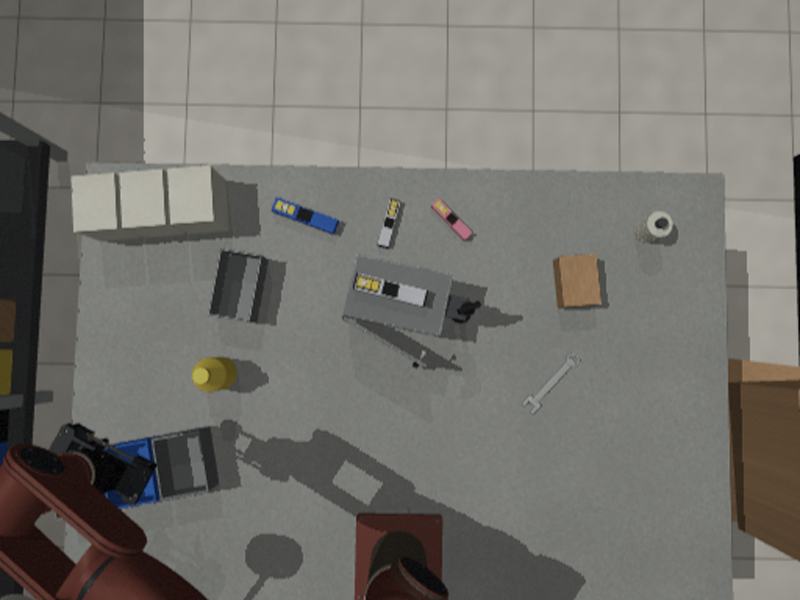

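The scene shows four levels (scene px): silver on the cabinet (400,310), small silver on the bench (340,432), pink (269,388) and blue (436,512). The larger silver one, on the cabinet, fits. I'll confirm it in one enlarged crop, with the knob and door.

```bash
cat > h.py <<'E'
import numpy as np,cv2
from rig import r
def cam(n):
    p=r.camera_params(n);f=192/np.tan(np.radians(p['fov_y'])/2);return p,f
def ray(n,u,v,z):
    p,f=cam(n);E=p['extrinsics'];d=E[:3,:3]@np.array([(u-p['cx'])/f,(v-p['cy'])/f,1]);o=E[:3,3]
    return o+d*(z-o[2])/d[2]
def proj(n,P):
    p,f=cam(n);E=p['extrinsics'];q=(np.atleast_2d(P)-E[:3,3])@E[:3,:3];return np.c_[q[:,0]/q[:,2]*f+p['cx'],q[:,1]/q[:,2]*f+p['cy']]
def crop(im,x,y,w,h,s):
    c=cv2.resize(im[y:y+h,x:x+w],None,fx=s,fy=s,interpolation=cv2.INTER_CUBIC)
    for i in range(0,w,10):cv2.putText(c,str(x+i),(i*s,8),0,.3,(0,0,255),1);cv2.line(c,(i*s,10),(i*s,14),(0,0,255),1)
    for i in range(0,h,10):cv2.putText(c,str(y+i),(0,i*s+4),0,.3,(0,0,255),1)
    return c
E
python3 - <<'E'
from h import *
a=crop(cv2.imread('top0_raw.png'),215,158,100,85,8)
b=crop(cv2.imread('scene0_raw.png'),195,140,114,100,6)
cv2.imwrite('pics/c_top.png',a[:600]);cv2.imwrite('pics/c_sc.png',b[:600,:800])
E
```

```text
(no output)
```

View pics/c_top.png

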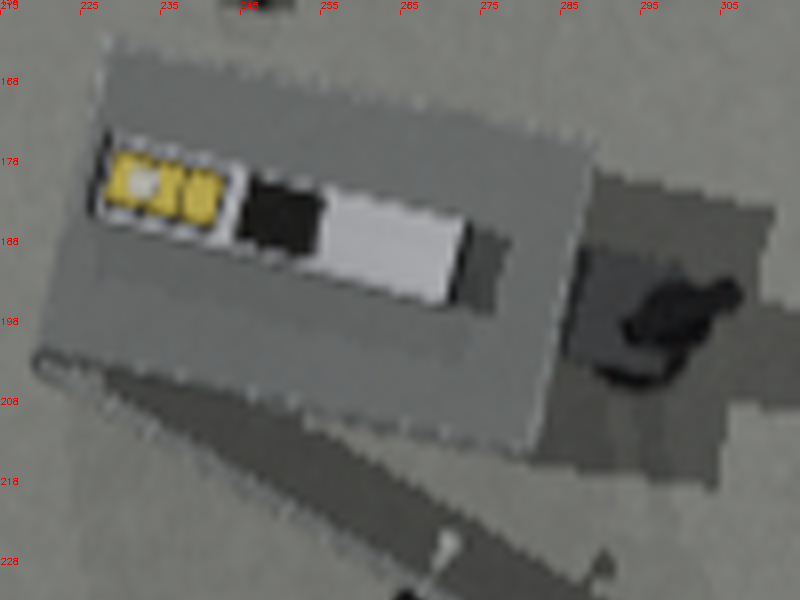

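View pics/c_sc.png

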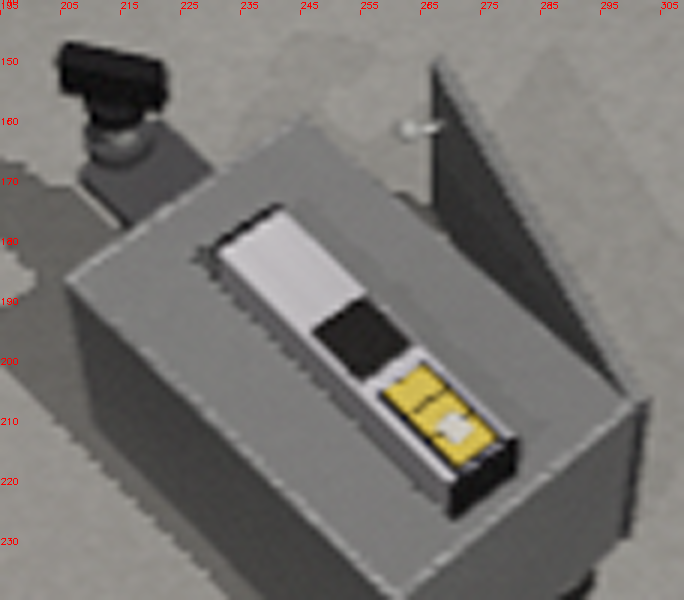

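The crops confirm the target: silver, black-ended and larger, on the cabinet. In top raw pixels the pad is at about (250,184.5), the bubble at (233,180.5) and the knob bar runs (307,194)–(294,199). The door runs from (219,203) to about (270,233).

```bash
cat >> h.py <<'E'
T=lambda u,v,z:ray('top',215+u/8-.44,158+v/8-.44,z)
S=lambda u,v,z:ray('scene',195+u/6-.42,140+v/6-.42,z)
E
python3 - <<'E'
from h import *
np.set_printoptions(precision=4,suppress=True)
C=np.array([T(107,42,.15),T(593,140,.15),T(530,455,.15),T(42,358,.15)])
print(C);print([np.linalg.norm(C[i]-C[(i+1)%4]) for i in range(4)])
S4=np.array([S(68,282,.148),S(397,600,.15),S(640,402,.15),S(305,122,.148)]);print(S4)
y=(C[0]-C[1]+C[3]-C[2])[:2];print('yaw of y',np.degrees(np.arctan2(-y[0],y[1])))
print('pad',T(281,215,.18),S(362,338,.18))
P=np.array([T(245,175,.176),T(325,190,.176),T(313,255,.176),T(237,240,.176)]);print(P.mean(0))
L=[T(100,140,.176),T(468,218,.176),T(452,305,.176),T(92,215,.176)];L=np.array(L);print(L, L.mean(0))
print('knob',T(740,290,.2),T(630,330,.2),'sc',S(65,50,.2),S(165,68,.2))
print('door',T(42,365,.146),T(435,600,.146),'sc',S(640,402,.146),S(435,62,.146))
E
```

```text
[[ 0.7013  0.1032  0.15  ]
 [ 0.6622 -0.108   0.15  ]
 [ 0.5255 -0.0824  0.15  ]
 [ 0.5638  0.1281  0.15  ]]
[np.float64(0.2147832396335131), np.float64(0.13900390196779622), np.float64(0.21397078990609675), np.float64(0.13980346588197412)]
[[ 0.6645 -0.1059  0.148 ]
 [ 0.7036  0.1051  0.15  ]
 [ 0.5655  0.1321  0.15  ]
 [ 0.5306 -0.0769  0.148 ]]
yaw of y -10.403951872510035
pad [0.6244 0.0258 0.18  ] [0.6262 0.0289 0.18  ]
[0.6248 0.0263 0.176 ]
[[ 0.6554  0.1032  0.176 ]
 [ 0.6248 -0.0533  0.176 ]
 [ 0.5878 -0.047   0.176 ]
 [ 0.6234  0.1059  0.176 ]] [0.6229 0.0272 0.176 ]
knob [ 0.5944 -0.1655  0.2   ] [ 0.577 -0.12   0.2  ] sc [ 0.5939 -0.1615  0.2   ] [ 0.5751 -0.1192  0.2   ]
door [0.561  0.1285 0.146 ] [ 0.4627 -0.0426  0.146 ] sc [0.5632 0.131  0.146 ] [ 0.4642 -0.0507  0.146 ]
```

```bash
cat > d.py <<'E'
# usage: d.py x y z yaw  -> row from measured pose (tool down)
import sys;from h import *
from scipy.spatial.transform import Rotation as R
o=r.get_obs();t=list(map(float,sys.argv[1:5]))
A=R.from_euler('xyz',o['orientation'],degrees=True);B=R.from_euler('xyz',[180,0,t[3]],degrees=True)
d=A.inv().apply(np.array(t[:3])-o['ee_pos'])/.4;a=np.degrees((A.inv()*B).as_rotvec())/90
print(np.round(d,3),np.round(a,3),'t',round(o['clock'],2),np.round(o['ee_pos'],4),np.round(o['orientation'],1),np.round(o['wrist_force'],1),'q6',o['qpos'][5])
E
python3 d.py .35 .277 .222 169.6
```

```text
[-0.485 -0.556 -0.   ] [-0.001 -0.    -0.172] t 0.1 [0.2725 0.5618 0.2215] [-179.9   -0.   154.1] [-0.   0.6  0.1] q6 -7.225564489558761
```

>>> {"fn": "jog_arm", "kwargs": {
  "deltas": [
    {"dx": -0.485, "dy": -0.556, "az": -0.172},
    {"dx": -0.485, "dy": -0.556, "az": -0.172},
    {"dx": -0.485, "dy": -0.556, "az": -0.172},
    {"dx": -0.485, "dy": -0.556, "az": -0.172},
    {"dx": -0.485, "dy": -0.556, "az": -0.172}
  ],
  "gripper": 0
}}

```text
invalid input at $.deltas[0]: expected keys dx, dy, dz, ax, ay, az
```

```bash
python3 d.py .4275 -.009 .222 169.6
```

```text
[-9.720e-01 -1.115e+00  1.000e-03] [-0.001 -0.    -0.172] t 0.1 [0.2725 0.5618 0.2215] [-179.9   -0.   154.1] [-0.   0.6  0.1] q6 -7.225564489558761
```

>>> {"fn": "jog_arm", "kwargs": {
  "deltas": [
    {"dx": -0.485, "dy": -0.556, "dz": 0, "ax": 0, "ay": 0, "az": -0.172},
    {"dx": -0.485, "dy": -0.556, "dz": 0, "ax": 0, "ay": 0, "az": -0.172},
    {"dx": -0.485, "dy": -0.556, "dz": 0, "ax": 0, "ay": 0, "az": -0.172},
    {"dx": -0.485, "dy": -0.556, "dz": 0, "ax": 0, "ay": 0, "az": -0.172},
    {"dx": -0.485, "dy": -0.556, "dz": 0, "ax": 0, "ay": 0, "az": -0.172}
  ],
  "gripper": 0
}}

```text
clock: 0.6
ee_pos: [0.3383, 0.3191, 0.2221]
orientation: [-180.0, -0.0, 169.6]
wrist_force: [1.3, -0.7, 0.6]
grip_width: 0.0549
grasp_force: 0.0
```

```bash
python3 d.py .4275 -.009 .222 169.6
```

```text
[-0.367 -0.767  0.   ] [-0. -0.  0.] t 0.6 [0.3383 0.3191 0.2221] [-180.    -0.   169.6] [ 1.3 -0.7  0.6] q6 -46.02392781618658
```

>>> {"fn": "jog_arm", "kwargs": {
  "deltas": [
    {"dx": -0.36, "dy": -0.76, "dz": 0, "ax": 0, "ay": 0, "az": 0},
    {"dx": -0.36, "dy": -0.76, "dz": 0, "ax": 0, "ay": 0, "az": 0},
    {"dx": -0.36, "dy": -0.76, "dz": 0, "ax": 0, "ay": 0, "az": 0},
    {"dx": -0.36, "dy": -0.76, "dz": 0, "ax": 0, "ay": 0, "az": 0},
    {"dx": -0.36, "dy": -0.76, "dz": 0, "ax": 0, "ay": 0, "az": 0}
  ]
}}

```text
clock: 1.1
ee_pos: [0.4028, 0.0776, 0.2225]
orientation: [180.0, 0.0, 169.6]
wrist_force: [1.1, 0.6, -0.2]
grip_width: 0.015
grasp_force: 0.0
```

```bash
python3 d.py .4275 -.009 .115 169.6
```

```text
[-0.1   -0.202  0.269] [0. 0. 0.] t 1.1 [0.4028 0.0776 0.2225] [180.    0.  169.6] [ 1.1  0.6 -0.2] q6 -79.75475429351482
```

>>> {"fn": "jog_arm", "kwargs": {
  "deltas": [
    {"dx": -0.1, "dy": -0.2, "dz": 0, "ax": 0, "ay": 0, "az": 0},
    {"dx": -0.1, "dy": -0.2, "dz": 0, "ax": 0, "ay": 0, "az": 0},
    {"dx": -0.1, "dy": -0.2, "dz": 0.27, "ax": 0, "ay": 0, "az": 0},
    {"dx": -0.1, "dy": -0.2, "dz": 0.27, "ax": 0, "ay": 0, "az": 0},
    {"dx": -0.1, "dy": -0.2, "dz": 0.27, "ax": 0, "ay": 0, "az": 0}
  ]
}}

```text
clock: 1.6
ee_pos: [0.4227, -0.0059, 0.1088]
orientation: [180.0, -0.7, 169.5]
wrist_force: [-1.2, -0.2, -0.8]
grip_width: 0.0005
grasp_force: 0.0
```

```bash
python3 d.py .516 -.025 .115 169.6; python3 - <<'E'
from h import *
cv2.imwrite('pics/door.png',crop(r.read_camera('scene')[:,:,::-1],180,110,130,100,6))
E
```

```text
[-0.238 -0.005 -0.018] [ 0.    -0.007 -0.001] t 1.6 [ 0.4227 -0.0059  0.1088] [180.   -0.7 169.5] [-1.2 -0.2 -0.8] q6 -91.03846098151283
```

View pics/door.png

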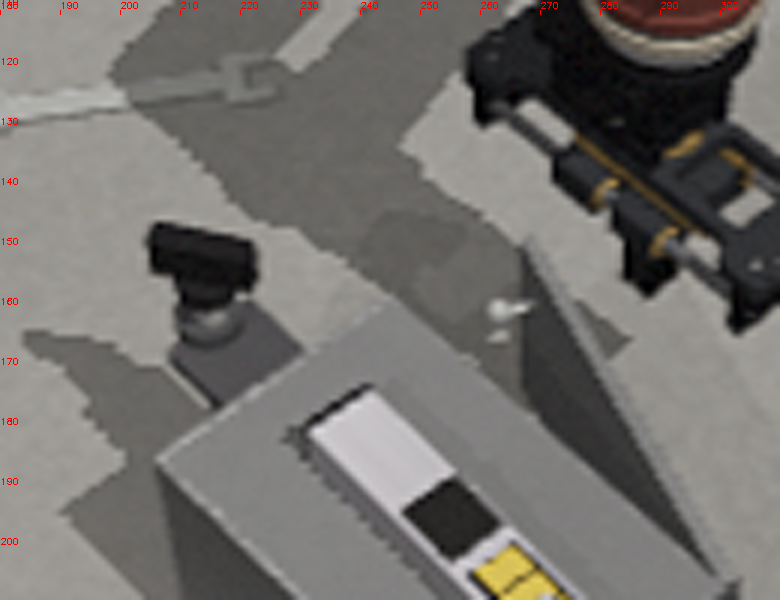

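The gripper stands just in front of the door's outer face, whose free edge is at (268,150). The path along cabinet +x is free, so I'll push.

>>> {"fn": "jog_arm", "kwargs": {
  "deltas": [
    {"dx": -0.03, "dy": 0, "dz": 0, "ax": 0, "ay": 0, "az": 0},
    {"dx": -0.06, "dy": 0, "dz": 0, "ax": 0, "ay": 0, "az": 0},
    {"dx": -0.09, "dy": 0, "dz": 0, "ax": 0, "ay": 0, "az": 0},
    {"dx": -0.12, "dy": 0, "dz": 0, "ax": 0, "ay": 0, "az": 0},
    {"dx": -0.15, "dy": 0, "dz": 0, "ax": 0, "ay": 0, "az": 0}
  ]
}}

```text
clock: 2.15
ee_pos: [0.4889, -0.0172, 0.1172]
orientation: [-180.0, 0.2, 169.7]
wrist_force: [-0.4, -0.2, -0.6]
grip_width: 0.0002
grasp_force: 0.2
```

```bash
python3 d.py .516 -.025 .115 169.6
```

```text
[-0.07  -0.007  0.006] [-0.     0.002  0.001] t 2.15 [ 0.4889 -0.0172  0.1172] [-180.     0.2  169.7] [-0.4 -0.2 -0.6] q6 -90.90576015862203
```

>>> {"fn": "jog_arm", "kwargs": {
  "deltas": [
    {"dx": -0.01, "dy": 0, "dz": 0, "ax": 0, "ay": 0, "az": 0},
    {"dx": -0.02, "dy": 0, "dz": 0, "ax": 0, "ay": 0, "az": 0},
    {"dx": -0.03, "dy": 0, "dz": 0, "ax": 0, "ay": 0, "az": 0},
    {"dx": -0.04, "dy": 0, "dz": 0, "ax": 0, "ay": 0, "az": 0},
    {"dx": -0.045, "dy": 0, "dz": 0, "ax": 0, "ay": 0, "az": 0}
  ]
}}

```text
clock: 2.65
ee_pos: [0.5047, -0.0206, 0.1145]
orientation: [-180.0, -0.0, 169.6]
wrist_force: [-0.2, -0.5, -0.1]
grip_width: 0.001
grasp_force: 0.2
```

>>> {"fn": "jog_arm", "kwargs": {
  "deltas": [
    {"dx": -0.007, "dy": 0, "dz": 0, "ax": 0, "ay": 0, "az": 0},
    {"dx": -0.014, "dy": 0, "dz": 0, "ax": 0, "ay": 0, "az": 0},
    {"dx": -0.014, "dy": 0, "dz": 0, "ax": 0, "ay": 0, "az": 0}
  ]
}}

```text
clock: 2.95
ee_pos: [0.5093, -0.0217, 0.1143]
orientation: [-180.0, -0.1, 169.6]
wrist_force: [-2.1, -1.1, 0.6]
grip_width: 0.0006
grasp_force: 1.2
```

>>> {"fn": "jog_arm", "kwargs": {
  "deltas": [
    {"dx": -0.004, "dy": 0, "dz": 0, "ax": 0, "ay": 0, "az": 0},
    {"dx": -0.007, "dy": 0, "dz": 0, "ax": 0, "ay": 0, "az": 0},
    {"dx": -0.007, "dy": 0, "dz": 0, "ax": 0, "ay": 0, "az": 0}
  ]
}}

```text
clock: 3.25
ee_pos: [0.5124, -0.0222, 0.1143]
orientation: [-180.0, -0.1, 169.6]
wrist_force: [-2.4, -0.8, -0.1]
grip_width: 0.0008
grasp_force: 1.0
```

>>> {"fn": "jog_arm", "kwargs": {
  "deltas": [
    {"dx": -0.004, "dy": 0, "dz": 0, "ax": 0, "ay": 0, "az": 0},
    {"dx": -0.008, "dy": 0, "dz": 0, "ax": 0, "ay": 0, "az": 0},
    {"dx": -0.008, "dy": 0, "dz": 0, "ax": 0, "ay": 0, "az": 0}
  ]
}}

```text
clock: 3.55
ee_pos: [0.5168, -0.0225, 0.1147]
orientation: [180.0, 0.1, 169.6]
wrist_force: [0.0, 0.6, -0.2]
grip_width: 0.0005
grasp_force: 0.0
```

>>> {"fn": "jog_arm", "kwargs": {
  "deltas": [
    {"dx": -0.004, "dy": 0, "dz": 0, "ax": 0, "ay": 0, "az": 0},
    {"dx": -0.008, "dy": 0, "dz": 0, "ax": 0, "ay": 0, "az": 0},
    {"dx": -0.008, "dy": 0, "dz": 0, "ax": 0, "ay": 0, "az": 0}
  ]
}}

```text
clock: 3.85
ee_pos: [0.5187, -0.0229, 0.1147]
orientation: [180.0, -0.1, 169.6]
wrist_force: [-5.6, 0.6, 3.6]
grip_width: 0.0004
grasp_force: 2.4
```

```bash
python3 d.py .516 -.025 .115 169.6; python3 - <<'E'
from h import *
cv2.imwrite('pics/door2.png',crop(r.read_camera('scene')[:,:,::-1],190,120,130,100,6))
E
```

```text
[ 0.006 -0.006 -0.001] [ 0.    -0.001  0.   ] t 3.85 [ 0.5187 -0.0229  0.1147] [ 1.800e+02 -1.000e-01  1.696e+02] [-5.6  0.6  3.6] q6 -90.8496791066599
```

View pics/door2.png

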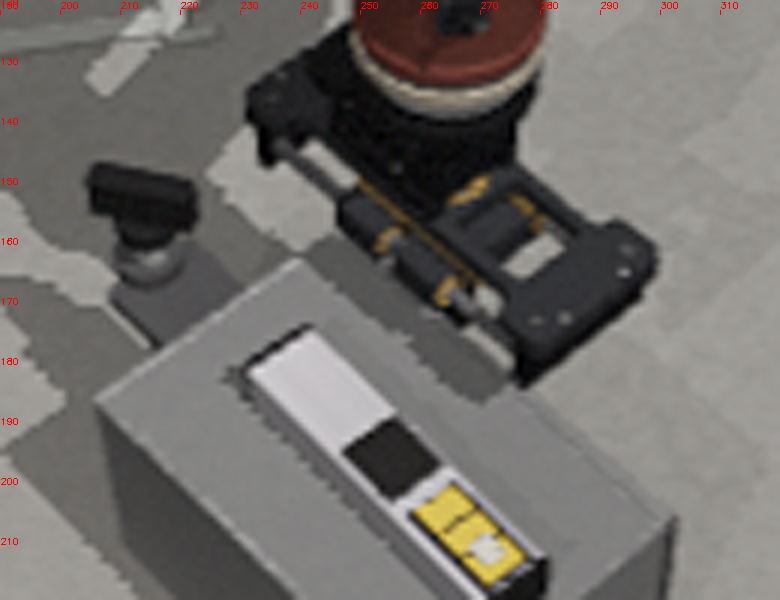

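The door now appears flush: the force dropped as the catch took over, then rose against the stop. A little more push to confirm, then I'll back off.

>>> {"fn": "jog_arm", "kwargs": {
  "deltas": [
    {"dx": -0.004, "dy": 0, "dz": 0, "ax": 0, "ay": 0, "az": 0},
    {"dx": -0.007, "dy": 0, "dz": 0, "ax": 0, "ay": 0, "az": 0},
    {"dx": -0.007, "dy": 0, "dz": 0, "ax": 0, "ay": 0, "az": 0}
  ]
}}

```text
clock: 4.2
ee_pos: [0.5188, -0.023, 0.1146]
orientation: [-180.0, -0.4, 169.6]
wrist_force: [-16.7, 2.6, 13.2]
grip_width: 0.0005
grasp_force: 8.5
```

>>> {"fn": "jog_arm", "kwargs": {
  "deltas": [
    {"dx": 0.02, "dy": 0, "dz": 0, "ax": 0, "ay": 0, "az": 0},
    {"dx": 0.12, "dy": 0, "dz": 0, "ax": 0, "ay": 0, "az": 0},
    {"dx": 0.12, "dy": 0, "dz": -0.33, "ax": 0, "ay": 0, "az": 0},
    {"dx": 0.12, "dy": 0, "dz": -0.33, "ax": 0, "ay": 0, "az": 0},
    {"dx": 0.12, "dy": 0, "dz": -0.33, "ax": 0, "ay": 0, "az": 0}
  ],
  "gripper": 0.5
}}

```text
clock: 4.7
ee_pos: [0.4756, -0.015, 0.25]
orientation: [180.0, 0.3, 169.6]
wrist_force: [1.9, -0.7, 1.1]
grip_width: 0.0326
grasp_force: 0.0
```

```bash
python3 d.py .585 -.141 .25 111
```

```text
[-0.326 -0.261  0.002] [0.002 0.003 0.651] t 4.7 [ 0.4756 -0.015   0.25  ] [180.    0.3 169.6] [ 1.9 -0.7  1.1] q6 -90.93377512475487
```

>>> {"fn": "jog_arm", "kwargs": {
  "deltas": [
    {"dx": -0.1, "dy": -0.08, "dz": 0, "ax": 0, "ay": 0, "az": 0.13},
    {"dx": -0.2, "dy": -0.16, "dz": 0, "ax": 0, "ay": 0, "az": 0.26},
    {"dx": -0.326, "dy": -0.261, "dz": 0, "ax": 0, "ay": 0, "az": 0.39},
    {"dx": -0.326, "dy": -0.261, "dz": 0, "ax": 0, "ay": 0, "az": 0.52},
    {"dx": -0.326, "dy": -0.261, "dz": 0, "ax": 0, "ay": 0, "az": 0.651}
  ]
}}

```text
clock: 5.2
ee_pos: [0.5857, -0.1438, 0.2459]
orientation: [180.0, 0.1, 126.1]
wrist_force: [-0.2, 0.4, -0.3]
grip_width: 0.0433
grasp_force: 0.0
```

```bash
python3 d.py .585 -.141 .181 111
```

```text
[0.007 0.003 0.162] [0.001 0.001 0.168] t 5.2 [ 0.5857 -0.1438  0.2459] [1.800e+02 1.000e-01 1.261e+02] [-0.2  0.4 -0.3] q6 -57.40754259907507
```

>>> {"fn": "jog_arm", "kwargs": {
  "deltas": [
    {"dx": 0.003, "dy": 0, "dz": 0, "ax": 0, "ay": 0, "az": 0.09},
    {"dx": 0.003, "dy": 0, "dz": 0, "ax": 0, "ay": 0, "az": 0.168},
    {"dx": 0.003, "dy": 0, "dz": 0, "ax": 0, "ay": 0, "az": 0.168}
  ]
}}

```text
clock: 5.5
ee_pos: [0.5838, -0.1404, 0.2465]
orientation: [179.9, 0.0, 111.4]
wrist_force: [-1.2, 0.3, -0.4]
grip_width: 0.0432
grasp_force: 0.0
```

```bash
python3 d.py .585 -.141 .181 111;  python3 - <<'E'
from h import *
cv2.imwrite('pics/knob.png',np.hstack([crop(r.read_camera('scene')[:,:,::-1],180,110,66,90,6),crop(r.read_camera('top')[:,:,::-1],260,160,66,90,6)]))
E
```

```text
[-0.002  0.002  0.164] [0.001 0.    0.005] t 5.5 [ 0.5838 -0.1404  0.2465] [179.9   0.  111.4] [-1.2  0.3 -0.4] q6 -42.49637693302606
```

View pics/knob.png

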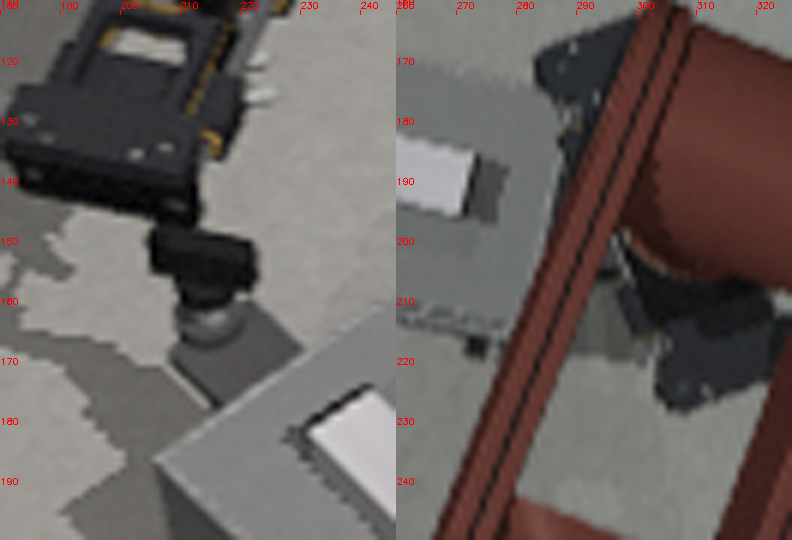

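The gripper is right above the knob (scene (213,152)) and the bar lines up. The door's pull lies against the cabinet front at top (272,217). Descending and gripping.

>>> {"fn": "jog_arm", "kwargs": {
  "deltas": [
    {"dx": 0, "dy": 0, "dz": 0.08, "ax": 0, "ay": 0, "az": 0},
    {"dx": 0, "dy": 0, "dz": 0.13, "ax": 0, "ay": 0, "az": 0},
    {"dx": 0, "dy": 0, "dz": 0.155, "ax": 0, "ay": 0, "az": 0},
    {"dx": 0, "dy": 0, "dz": 0.155, "ax": 0, "ay": 0, "az": 0}
  ]
}}

```text
clock: 6.0
ee_pos: [0.5824, -0.1399, 0.1829]
orientation: [-179.9, -0.1, 111.6]
wrist_force: [0.6, -0.3, -0.1]
grip_width: 0.0432
grasp_force: 0.0
```

>>> {"fn": "jog_arm", "kwargs": {
  "deltas": [
    {"dx": 0, "dy": 0, "dz": 0, "ax": 0, "ay": 0, "az": 0},
    {"dx": 0, "dy": 0, "dz": 0, "ax": 0, "ay": 0, "az": 0},
    {"dx": 0, "dy": 0, "dz": 0, "ax": 0, "ay": 0, "az": 0},
    {"dx": 0, "dy": 0, "dz": 0, "ax": 0, "ay": 0, "az": 0}
  ],
  "gripper": 0,
  "grip_force": 15
}}

```text
clock: 6.4
ee_pos: [0.5841, -0.1404, 0.1855]
orientation: [179.9, 0.1, 111.5]
wrist_force: [13.9, 4.2, 0.3]
grip_width: 0.0191
grasp_force: 7.9
```

```bash
python3 d.py .585 -.141 .181 111;  python3 - <<'E'
from h import *
# bubble offset along level y: predicted pixels of vial marks (level frame) vs picture
y=np.array([.1805,.9836,0]);c=np.array([.6247,.0268,.176])
for n in('top','scene'):print(n,np.round(proj(n,[c+y*k for k in(.05,.0425,.0575,.06)]),1))
a=crop(r.read_camera('top')[:,:,::-1],220,165,44,30,16);b=crop(r.read_camera('scene')[:,:,::-1],245,185,44,45,12)
cv2.imwrite('pics/vial.png',np.vstack([a[:480,:700],]) )
cv2.imwrite('v_s.png',b)
E
```

```text
[-0.002  0.002  0.011] [0.001 0.001 0.006] t 6.4 [ 0.5841 -0.1404  0.1855] [1.799e+02 1.000e-01 1.115e+02] [13.9  4.2  0.3] q6 -42.56344052051806
top [[235.  181.6]
 [237.1 182. ]
 [232.8 181.1]
 [232.1 181. ]]
scene [[268.2 208.3]
 [266.1 206.4]
 [270.3 210.2]
 [271.  210.9]]
```

View v_s.png

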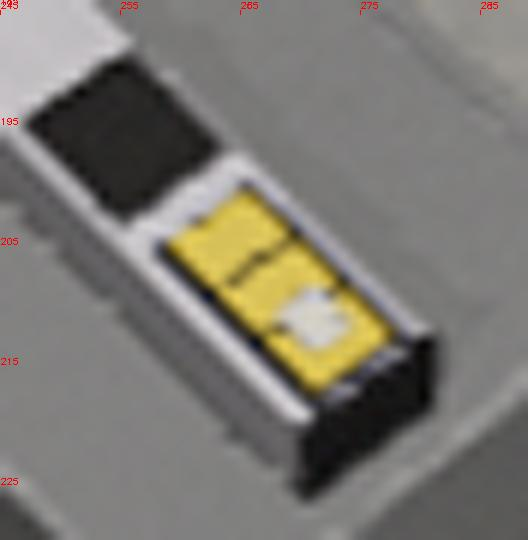

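In the crop the lines' midpoint is raw (268.1,208.3), which matches the prediction, and the bubble is at about (270.6,211.0). That puts it about 9.8 mm high, so roughly 2 rad clockwise. The grip is about 2.5 mm off-centre along tool y; I'll correct that while closing.

>>> {"fn": "jog_arm", "kwargs": {
  "deltas": [
    {"dx": 0, "dy": 0.006, "dz": 0.008, "ax": 0, "ay": 0, "az": 0},
    {"dx": 0, "dy": 0.006, "dz": 0.008, "ax": 0, "ay": 0, "az": 0},
    {"dx": 0, "dy": 0.006, "dz": 0.008, "ax": 0, "ay": 0, "az": 0},
    {"dx": 0, "dy": 0.006, "dz": 0.008, "ax": 0, "ay": 0, "az": 0}
  ]
}}

```text
clock: 6.9
ee_pos: [0.5868, -0.1397, 0.1847]
orientation: [179.8, 0.2, 111.5]
wrist_force: [-3.1, 1.4, 12.3]
grip_width: 0.0138
grasp_force: 15.0
```

>>> {"fn": "jog_arm", "kwargs": {
  "deltas": [
    {"dx": 0, "dy": 0, "dz": -0.009, "ax": 0, "ay": 0, "az": 0},
    {"dx": 0, "dy": 0, "dz": -0.009, "ax": 0, "ay": 0, "az": 0.06},
    {"dx": 0, "dy": 0, "dz": -0.009, "ax": 0, "ay": 0, "az": 0.12},
    {"dx": 0, "dy": 0, "dz": -0.009, "ax": 0, "ay": 0, "az": 0.18},
    {"dx": 0, "dy": 0, "dz": -0.009, "ax": 0, "ay": 0, "az": 0.22}
  ]
}}

```text
clock: 7.4
ee_pos: [0.5874, -0.1395, 0.1848]
orientation: [179.8, 0.0, 91.5]
wrist_force: [8.6, -0.8, -5.4]
grip_width: 0.0135
grasp_force: 15.0
```

>>> {"fn": "jog_arm", "kwargs": {
  "deltas": [
    {"dx": 0, "dy": 0, "dz": 0, "ax": 0, "ay": 0, "az": 0.06},
    {"dx": 0, "dy": 0, "dz": 0, "ax": 0, "ay": 0, "az": 0.12},
    {"dx": 0, "dy": 0, "dz": 0, "ax": 0, "ay": 0, "az": 0.18},
    {"dx": 0, "dy": 0, "dz": 0, "ax": 0, "ay": 0, "az": 0.22}
  ]
}}

```text
clock: 7.8
ee_pos: [0.588, -0.1397, 0.1849]
orientation: [179.7, -0.1, 71.7]
wrist_force: [10.0, -0.9, -7.2]
grip_width: 0.0138
grasp_force: 15.0
```

>>> {"fn": "jog_arm", "kwargs": {
  "deltas": [
    {"dx": 0, "dy": 0, "dz": 0.003, "ax": 0, "ay": 0, "az": 0.06},
    {"dx": 0, "dy": 0, "dz": 0.003, "ax": 0, "ay": 0, "az": 0.12},
    {"dx": 0, "dy": 0, "dz": 0.003, "ax": 0, "ay": 0, "az": 0.18},
    {"dx": 0, "dy": 0, "dz": 0.003, "ax": 0, "ay": 0, "az": 0.24},
    {"dx": 0, "dy": 0, "dz": 0.003, "ax": 0, "ay": 0, "az": 0.3}
  ]
}}

```text
clock: 8.3
ee_pos: [0.5888, -0.1401, 0.1848]
orientation: [179.6, -0.2, 44.7]
wrist_force: [12.3, -2.4, -3.6]
grip_width: 0.014
grasp_force: 15.0
```

>>> {"fn": "jog_arm", "kwargs": {
  "deltas": [
    {"dx": 0, "dy": 0, "dz": 0, "ax": 0, "ay": 0, "az": 0.06},
    {"dx": 0, "dy": 0, "dz": 0, "ax": 0, "ay": 0, "az": 0.12},
    {"dx": 0, "dy": 0, "dz": 0, "ax": 0, "ay": 0, "az": 0.17},
    {"dx": 0, "dy": 0, "dz": 0, "ax": 0, "ay": 0, "az": 0.22},
    {"dx": 0, "dy": 0, "dz": 0, "ax": 0, "ay": 0, "az": 0.22}
  ]
}}

```text
clock: 8.8
ee_pos: [0.5891, -0.1407, 0.1848]
orientation: [179.6, -0.4, 25.0]
wrist_force: [12.5, -3.8, -5.2]
grip_width: 0.0138
grasp_force: 15.0
```

>>> {"fn": "jog_arm", "kwargs": {
  "deltas": [
    {"dx": 0, "dy": 0, "dz": 0, "ax": 0, "ay": 0, "az": 0},
    {"dx": 0, "dy": 0, "dz": 0, "ax": 0, "ay": 0, "az": 0},
    {"dx": 0, "dy": 0, "dz": 0, "ax": 0, "ay": 0, "az": 0},
    {"dx": 0, "dy": 0, "dz": 0, "ax": 0, "ay": 0, "az": 0},
    {"dx": 0, "dy": 0, "dz": 0, "ax": 0, "ay": 0, "az": 0}
  ]
}}

```text
clock: 9.3
ee_pos: [0.5891, -0.1407, 0.1848]
orientation: [179.6, -0.4, 25.1]
wrist_force: [12.5, -4.4, -5.3]
grip_width: 0.0135
grasp_force: 15.0
```

```bash
cat > b.py <<'E'
from h import *
def run(im,n):
    # bubble: whitish pixels (low saturation, bright) inside the yellow vial's hull
    x0,y0,w,h=(222,170,32,22) if n=='top' else (250,195,32,30)
    c=im[y0:y0+h,x0:x0+w].astype(float);R,G,B=c[...,0],c[...,1],c[...,2]
    yel=(R-B>50)&(R>120)
    pts=np.argwhere(yel)[:,::-1].astype(np.float32);box=cv2.minAreaRect(pts)
    ctr=pts.min(0)
    m=np.zeros((h,w),np.uint8);cv2.fillConvexPoly(m,cv2.convexHull(pts).astype(int),1)
    wt=np.clip(B-.75*R+0,0,None)*(m>0)*(R>130)
    yy,xx=np.mgrid[:h,:w];p=np.array([(wt*xx).sum(),(wt*yy).sum()])/wt.sum()+[x0,y0]
    q=ray(n,p[0],p[1],.176);
    # vial centre from yellow+bubble hull rectangle
    v=np.array(box[0])+[x0,y0];vq=ray(n,v[0],v[1],.176)
    yv=np.array([.1805,.9836,0]);print(n,'bubble px',p.round(2),'vial px',v.round(2),'offset mm vs vial',round((q-vq)@yv*1000,2),'vs level+50',round(((q-[.6247,.0268,.176])@yv-.05)*1000,2))
import sys
if len(sys.argv)>1:
    for n in('top','scene'):run(cv2.imread(n+'0_raw.png')[:,:,::-1],n)
for n in('top','scene'):run(r.read_camera(n),n)
E
python3 b.py 1; python3 d.py .585 -.141 .181 111
```

```text
top bubble px [232.54 180.41] vial px [235. 181.] offset mm vs vial 8.59 vs level+50 8.82
scene bubble px [270.33 210.75] vial px [268.  208.5] offset mm vs vial 8.64 vs level+50 8.69
top bubble px [233.23 180.74] vial px [234.47 181.12] offset mm vs vial 4.37 vs level+50 6.28
scene bubble px [269.4  209.78] vial px [268.5 209. ] offset mm vs vial 3.17 vs level+50 5.12
[-0.01  -0.004  0.009] [ 0.006 -0.001 -0.955] t 9.4 [ 0.5891 -0.1407  0.1848] [179.6  -0.4  25.1] [12.5 -3.  -4.7] q6 44.001924591041714
```

>>> {"fn": "jog_arm", "kwargs": {
  "deltas": [
    {"dx": 0.005, "dy": 0.003, "dz": 0.003, "ax": 0, "ay": 0, "az": 0},
    {"dx": 0.005, "dy": 0.003, "dz": 0.003, "ax": 0, "ay": 0, "az": 0},
    {"dx": 0.005, "dy": 0.003, "dz": 0.003, "ax": 0, "ay": 0, "az": 0},
    {"dx": 0.005, "dy": 0.003, "dz": 0.003, "ax": 0, "ay": 0, "az": 0},
    {"dx": 0.005, "dy": 0.003, "dz": 0.003, "ax": 0, "ay": 0, "az": 0}
  ]
}}

```text
clock: 9.9
ee_pos: [0.5892, -0.1407, 0.1848]
orientation: [179.8, -0.1, 25.1]
wrist_force: [-0.2, -1.7, 6.6]
grip_width: 0.0138
grasp_force: 15.0
```

>>> {"fn": "jog_arm", "kwargs": {
  "deltas": [
    {"dx": 0, "dy": 0, "dz": 0, "ax": 0, "ay": 0, "az": 0},
    {"dx": 0, "dy": 0, "dz": 0, "ax": 0, "ay": 0, "az": 0},
    {"dx": 0, "dy": 0, "dz": 0, "ax": 0, "ay": 0, "az": 0},
    {"dx": 0, "dy": 0, "dz": 0, "ax": 0, "ay": 0, "az": 0},
    {"dx": 0, "dy": 0, "dz": 0, "ax": 0, "ay": 0, "az": 0}
  ]
}}

```text
clock: 10.4
ee_pos: [0.5892, -0.1407, 0.1848]
orientation: [179.8, -0.1, 25.1]
wrist_force: [0.3, -1.2, 6.1]
grip_width: 0.0139
grasp_force: 15.0
```

>>> {"fn": "jog_arm", "kwargs": {
  "deltas": [
    {"dx": 0, "dy": 0, "dz": 0, "ax": 0, "ay": 0, "az": 0},
    {"dx": 0, "dy": 0, "dz": 0, "ax": 0, "ay": 0, "az": 0},
    {"dx": 0, "dy": 0, "dz": 0, "ax": 0, "ay": 0, "az": 0},
    {"dx": 0, "dy": 0, "dz": 0, "ax": 0, "ay": 0, "az": 0},
    {"dx": 0, "dy": 0, "dz": 0, "ax": 0, "ay": 0, "az": 0}
  ]
}}

```text
clock: 10.9
ee_pos: [0.5892, -0.1406, 0.1848]
orientation: [179.8, -0.1, 25.1]
wrist_force: [1.0, -2.4, 6.4]
grip_width: 0.0137
grasp_force: 15.0
```

>>> {"fn": "jog_arm", "kwargs": {
  "deltas": [
    {"dx": 0, "dy": 0, "dz": 0, "ax": 0, "ay": 0, "az": 0},
    {"dx": 0, "dy": 0, "dz": 0, "ax": 0, "ay": 0, "az": 0},
    {"dx": 0, "dy": 0, "dz": 0, "ax": 0, "ay": 0, "az": 0},
    {"dx": 0, "dy": 0, "dz": 0, "ax": 0, "ay": 0, "az": 0},
    {"dx": 0, "dy": 0, "dz": 0, "ax": 0, "ay": 0, "az": 0}
  ]
}}

```text
clock: 11.4
ee_pos: [0.5892, -0.1407, 0.1848]
orientation: [179.8, -0.1, 25.1]
wrist_force: [0.4, -0.9, 5.6]
grip_width: 0.0141
grasp_force: 15.0
```

```bash
python3 b.py; python3 - <<'E'
from h import *
from scipy.ndimage import map_coordinates as mc
y=np.array([.1805,.9836,0]);x=np.array([.9836,-.1805,0]);c=np.array([.6247,.0268,.176])
for n in('top','scene'):
    im=r.read_camera(n).astype(float)
    ks=np.arange(24,84,2.)
    prof=0
    for o in(-.003,-.0015,0,.0015,.003):
        p=proj(n,[c+y*k/1000+x*o for k in ks]);prof=prof+np.array([mc(im[...,ch],[p[:,1],p[:,0]],order=1) for ch in(0,2)])/5
    print(n);print([(int(k),int(a),int(b)) for k,a,b in zip(ks,*prof)])
E
```

```text
top bubble px [233.38 180.75] vial px [234.47 181.12] offset mm vs vial 3.88 vs level+50 5.79
scene bubble px [269.37 209.78] vial px [268.5 209. ] offset mm vs vial 3.1 vs level+50 5.05
top
[(24, 163, 168), (26, 144, 143), (28, 131, 91), (30, 150, 71), (32, 181, 80), (34, 188, 83), (36, 188, 83), (38, 188, 83), (40, 188, 83), (42, 177, 77), (44, 162, 70), (46, 157, 69), (48, 161, 93), (50, 164, 127), (52, 172, 149), (54, 180, 162), (56, 183, 167), (58, 181, 165), (60, 177, 155), (62, 182, 119), (64, 187, 87), (66, 187, 84), (68, 187, 83), (70, 187, 83), (72, 183, 81), (74, 170, 78), (76, 136, 93), (78, 102, 99), (80, 64, 65), (82, 63, 65)]
scene
[(24, 196, 198), (26, 182, 181), (28, 168, 125), (30, 191, 79), (32, 214, 84), (34, 217, 88), (36, 216, 89), (38, 217, 90), (40, 214, 87), (42, 189, 75), (44, 159, 61), (46, 184, 81), (48, 201, 130), (50, 207, 185), (52, 211, 198), (54, 210, 196), (56, 211, 196), (58, 212, 197), (60, 209, 178), (62, 208, 117), (64, 215, 89), (66, 216, 87), (68, 216, 89), (70, 217, 89), (72, 217, 88), (74, 198, 78), (76, 142, 79), (78, 109, 106), (80, 82, 84), (82, 39, 39)]
```

Bubble centre reads 54.8 mm against a line midpoint of about 51.5, so roughly 3 mm (about 36°) remains.

>>> {"fn": "jog_arm", "kwargs": {
  "deltas": [
    {"dx": 0, "dy": 0, "dz": -0.002, "ax": 0, "ay": 0, "az": 0.08},
    {"dx": 0, "dy": 0, "dz": -0.002, "ax": 0, "ay": 0, "az": 0.16},
    {"dx": 0, "dy": 0, "dz": -0.002, "ax": 0, "ay": 0, "az": 0.24},
    {"dx": 0, "dy": 0, "dz": -0.002, "ax": 0, "ay": 0, "az": 0.32},
    {"dx": 0, "dy": 0, "dz": -0.002, "ax": 0, "ay": 0, "az": 0.38}
  ]
}}

```text
clock: 12.1
ee_pos: [0.5893, -0.1417, 0.1848]
orientation: [179.8, -0.3, -9.4]
wrist_force: [2.9, -6.6, 0.9]
grip_width: 0.0138
grasp_force: 15.0
```

>>> {"fn": "jog_arm", "kwargs": {
  "deltas": [
    {"dx": 0, "dy": 0, "dz": 0, "ax": 0, "ay": 0, "az": 0},
    {"dx": 0, "dy": 0, "dz": 0, "ax": 0, "ay": 0, "az": 0},
    {"dx": 0, "dy": 0, "dz": 0, "ax": 0, "ay": 0, "az": 0},
    {"dx": 0, "dy": 0, "dz": 0, "ax": 0, "ay": 0, "az": 0},
    {"dx": 0, "dy": 0, "dz": 0, "ax": 0, "ay": 0, "az": 0}
  ]
}}

```text
clock: 12.6
ee_pos: [0.5893, -0.1417, 0.1848]
orientation: [179.8, -0.3, -9.1]
wrist_force: [2.9, -5.7, 0.9]
grip_width: 0.0138
grasp_force: 15.0
```

>>> {"fn": "jog_arm", "kwargs": {
  "deltas": [
    {"dx": 0, "dy": 0, "dz": 0, "ax": 0, "ay": 0, "az": 0},
    {"dx": 0, "dy": 0, "dz": 0, "ax": 0, "ay": 0, "az": 0},
    {"dx": 0, "dy": 0, "dz": 0, "ax": 0, "ay": 0, "az": 0},
    {"dx": 0, "dy": 0, "dz": 0, "ax": 0, "ay": 0, "az": 0},
    {"dx": 0, "dy": 0, "dz": 0, "ax": 0, "ay": 0, "az": 0}
  ]
}}

```text
clock: 13.1
ee_pos: [0.5893, -0.1417, 0.1848]
orientation: [179.8, -0.3, -9.1]
wrist_force: [3.2, -5.1, 0.3]
grip_width: 0.0138
grasp_force: 15.0
```

>>> {"fn": "jog_arm", "kwargs": {
  "deltas": [
    {"dx": 0, "dy": 0, "dz": 0, "ax": 0, "ay": 0, "az": 0},
    {"dx": 0, "dy": 0, "dz": 0, "ax": 0, "ay": 0, "az": 0},
    {"dx": 0, "dy": 0, "dz": 0, "ax": 0, "ay": 0, "az": 0},
    {"dx": 0, "dy": 0, "dz": 0, "ax": 0, "ay": 0, "az": 0},
    {"dx": 0, "dy": 0, "dz": 0, "ax": 0, "ay": 0, "az": 0}
  ]
}}

```text
clock: 13.6
ee_pos: [0.5893, -0.1418, 0.1848]
orientation: [179.8, -0.3, -9.1]
wrist_force: [3.1, -5.9, 1.2]
grip_width: 0.014
grasp_force: 15.0
```

>>> {"fn": "jog_arm", "kwargs": {
  "deltas": [
    {"dx": 0, "dy": 0, "dz": 0, "ax": 0, "ay": 0, "az": 0},
    {"dx": 0, "dy": 0, "dz": 0, "ax": 0, "ay": 0, "az": 0},
    {"dx": 0, "dy": 0, "dz": 0, "ax": 0, "ay": 0, "az": 0},
    {"dx": 0, "dy": 0, "dz": 0, "ax": 0, "ay": 0, "az": 0},
    {"dx": 0, "dy": 0, "dz": 0, "ax": 0, "ay": 0, "az": 0}
  ]
}}

```text
clock: 14.1
ee_pos: [0.5893, -0.1417, 0.1848]
orientation: [179.8, -0.3, -9.1]
wrist_force: [3.7, -6.1, 1.7]
grip_width: 0.014
grasp_force: 15.0
```

>>> {"fn": "jog_arm", "kwargs": {
  "deltas": [
    {"dx": 0, "dy": 0, "dz": 0, "ax": 0, "ay": 0, "az": 0},
    {"dx": 0, "dy": 0, "dz": 0, "ax": 0, "ay": 0, "az": 0},
    {"dx": 0, "dy": 0, "dz": 0, "ax": 0, "ay": 0, "az": 0},
    {"dx": 0, "dy": 0, "dz": 0, "ax": 0, "ay": 0, "az": 0},
    {"dx": 0, "dy": 0, "dz": 0, "ax": 0, "ay": 0, "az": 0}
  ]
}}

```text
clock: 14.6
ee_pos: [0.5893, -0.1417, 0.1848]
orientation: [179.8, -0.3, -9.1]
wrist_force: [2.7, -5.5, 1.2]
grip_width: 0.014
grasp_force: 15.0
```

```bash
cat > pf.py <<'E'
from h import *
from scipy.ndimage import map_coordinates as mc
y=np.array([.1805,.9836,0]);x=np.array([.9836,-.1805,0]);c=np.array([.6247,.0268,.176])
def edge(k,v,t):  # crossings of level t
    s=v-t;i=np.where(s[:-1]*s[1:]<0)[0];return (k[i]-s[i]*(k[i+1]-k[i])/(s[i+1]-s[i])).round(2)
for n in('scene','top'):
    im=np.mean([r.read_camera(n).astype(float) for _ in range(1)],0)
    ks=np.arange(24,84,1.);pr=[]
    for off in((-.003,0,.003),(-.008,-.0075),(.0075,.008)):
        q=0
        for o in off:
            p=proj(n,[c+y*k/1000+x*o for k in ks]);q=q+np.array([mc(im[...,ch],[p[:,1],p[:,0]],order=1) for ch in(0,2)])/len(off)
        pr.append(q)
    b=pr[0][1];i=(ks>35)&(ks<73);t=(85+b[i].max())/2
    e=edge(ks[i],b[i],t);print(n,'bubble edges',e,'centre',e.mean().round(2),'yellow ends',edge(ks[:8],b[:8],120),edge(ks[44:],pr[0][0][44:],150))
    for q in pr:print('  R',[int(v) for v in q[0][14:42]])
E
python3 pf.py;python3 d.py .585 -.141 .181 111
```

```text
scene bubble edges [46.6 58.8] centre 52.7 yellow ends [29.02] [76.27]
  R [217, 217, 217, 215, 208, 187, 162, 144, 148, 174, 195, 209, 212, 211, 210, 211, 211, 211, 210, 204, 186, 165, 149, 160, 184, 205, 216, 218]
  R [206, 204, 207, 203, 189, 178, 171, 167, 168, 181, 202, 197, 190, 192, 200, 190, 185, 189, 191, 164, 141, 124, 117, 129, 150, 177, 181, 174]
  R [213, 214, 213, 206, 191, 173, 158, 158, 174, 192, 203, 211, 211, 210, 209, 210, 210, 207, 201, 195, 174, 159, 163, 186, 202, 212, 218, 220]
top bubble edges [48.51 58.63] centre 53.57 yellow ends [27.55] [75.93]
  R [188, 188, 188, 187, 186, 178, 157, 135, 118, 122, 143, 163, 175, 178, 178, 179, 181, 183, 185, 180, 164, 144, 128, 132, 151, 171, 183, 185]
  R [152, 155, 158, 161, 147, 124, 99, 82, 104, 127, 150, 151, 144, 138, 135, 139, 143, 147, 140, 131, 123, 120, 123, 125, 125, 126, 127, 128]
  R [186, 186, 184, 182, 165, 147, 130, 125, 134, 144, 155, 163, 171, 179, 183, 185, 186, 185, 179, 171, 162, 155, 151, 149, 151, 163, 174, 185]
[-0.011 -0.     0.01 ] [ 0.004  0.    -1.335] t 14.7 [ 0.5893 -0.1417  0.1848] [179.8  -0.3  -9.1] [ 3.6 -5.9  1.2] q6 78.26548010452065
```

In both views the bubble centre matches the line midpoint: scene 52.7 against 52.6, top 53.6 against 53.3. Releasing the knob and rising.

>>> {"fn": "jog_arm", "kwargs": {
  "deltas": [
    {"dx": 0, "dy": 0, "dz": 0, "ax": 0, "ay": 0, "az": 0},
    {"dx": 0, "dy": 0, "dz": 0, "ax": 0, "ay": 0, "az": 0},
    {"dx": 0, "dy": 0, "dz": 0, "ax": 0, "ay": 0, "az": 0},
    {"dx": 0, "dy": 0, "dz": 0, "ax": 0, "ay": 0, "az": 0}
  ],
  "gripper": 0.45
}}

```text
clock: 15.1
ee_pos: [0.5876, -0.1393, 0.183]
orientation: [-180.0, 0.0, -9.1]
wrist_force: [0.3, 0.0, 0.1]
grip_width: 0.0359
grasp_force: 0.0
```

>>> {"fn": "jog_arm", "kwargs": {
  "deltas": [
    {"dx": 0, "dy": 0, "dz": -0.06, "ax": 0, "ay": 0, "az": 0},
    {"dx": 0, "dy": 0, "dz": -0.15, "ax": 0, "ay": 0, "az": 0},
    {"dx": 0, "dy": 0, "dz": -0.16, "ax": 0, "ay": 0, "az": 0},
    {"dx": 0, "dy": 0, "dz": -0.16, "ax": 0, "ay": 0, "az": 0}
  ]
}}

```text
clock: 15.5
ee_pos: [0.5887, -0.1398, 0.249]
orientation: [180.0, -0.2, -9.1]
wrist_force: [-0.3, 1.1, -0.9]
grip_width: 0.0395
grasp_force: 0.0
```

```bash
python3 d.py .6255 .0275 .245 -10.4; python3 pf.py|grep edges
```

```text
[ 0.025 -0.428  0.01 ] [ 0.    -0.002  0.015] t 15.5 [ 0.5887 -0.1398  0.249 ] [180.   -0.2  -9.1] [-0.3  1.1 -0.9] q6 78.2611034556336
scene bubble edges [46.6  58.79] centre 52.7 yellow ends [29.] [76.24]
top bubble edges [48.5  58.63] centre 53.56 yellow ends [27.55] [75.95]
```

>>> {"fn": "jog_arm", "kwargs": {
  "deltas": [
    {"dx": 0.025, "dy": -0.12, "dz": 0, "ax": 0, "ay": 0, "az": 0},
    {"dx": 0.025, "dy": -0.24, "dz": 0, "ax": 0, "ay": 0, "az": 0},
    {"dx": 0.025, "dy": -0.36, "dz": 0, "ax": 0, "ay": 0, "az": 0.015},
    {"dx": 0.025, "dy": -0.428, "dz": 0, "ax": 0, "ay": 0, "az": 0.015},
    {"dx": 0.025, "dy": -0.428, "dz": 0, "ax": 0, "ay": 0, "az": 0.015}
  ],
  "gripper": 0,
  "grip_force": 10
}}

```text
clock: 16.1
ee_pos: [0.6239, 0.0319, 0.245]
orientation: [-179.9, 0.2, -10.2]
wrist_force: [-0.1, -0.2, 0.3]
grip_width: 0.0069
grasp_force: 0.0
```

>>> {"fn": "jog_arm", "kwargs": {
  "deltas": [
    {"dx": 0, "dy": 0, "dz": 0.06, "ax": 0, "ay": 0, "az": 0},
    {"dx": 0, "dy": 0, "dz": 0.11, "ax": 0, "ay": 0, "az": 0},
    {"dx": 0, "dy": 0, "dz": 0.14, "ax": 0, "ay": 0, "az": 0},
    {"dx": 0, "dy": 0, "dz": 0.14, "ax": 0, "ay": 0, "az": 0},
    {"dx": 0, "dy": 0, "dz": 0.14, "ax": 0, "ay": 0, "az": 0}
  ]
}}

```text
clock: 16.6
ee_pos: [0.6247, 0.0273, 0.1912]
orientation: [180.0, 0.0, -10.5]
wrist_force: [-1.6, -0.1, 0.7]
grip_width: 0.0008
grasp_force: 0.0
```

```bash
python3 d.py .6255 .0275 .18 -10.4
```

```text
[ 0.002 -0.001  0.028] [ 0.     0.    -0.001] t 16.6 [0.6247 0.0273 0.1912] [180.    0.  -10.5] [-1.6 -0.1  0.7] q6 95.76830991832247
```

>>> {"fn": "jog_arm", "kwargs": {
  "deltas": [
    {"dx": 0, "dy": 0, "dz": 0.01, "ax": 0, "ay": 0, "az": 0},
    {"dx": 0, "dy": 0, "dz": 0.02, "ax": 0, "ay": 0, "az": 0},
    {"dx": 0, "dy": 0, "dz": 0.022, "ax": 0, "ay": 0, "az": 0},
    {"dx": 0, "dy": 0, "dz": 0.022, "ax": 0, "ay": 0, "az": 0}
  ]
}}

```text
clock: 17.0
ee_pos: [0.6248, 0.0278, 0.1825]
orientation: [180.0, 0.0, -10.4]
wrist_force: [-0.1, -0.5, 0.4]
grip_width: 0.0003
grasp_force: 0.0
```

>>> {"fn": "jog_arm", "kwargs": {
  "deltas": [
    {"dx": 0, "dy": 0, "dz": 0.002, "ax": 0, "ay": 0, "az": 0},
    {"dx": 0, "dy": 0, "dz": 0.004, "ax": 0, "ay": 0, "az": 0},
    {"dx": 0, "dy": 0, "dz": 0.004, "ax": 0, "ay": 0, "az": 0}
  ]
}}

```text
clock: 17.3
ee_pos: [0.6248, 0.0279, 0.1809]
orientation: [180.0, 0.0, -10.4]
wrist_force: [0.1, 0.3, -0.2]
grip_width: 0.0003
grasp_force: 0.0
```

>>> {"fn": "jog_arm", "kwargs": {
  "deltas": [
    {"dx": 0, "dy": 0, "dz": 0.001, "ax": 0, "ay": 0, "az": 0},
    {"dx": 0, "dy": 0, "dz": 0.002, "ax": 0, "ay": 0, "az": 0},
    {"dx": 0, "dy": 0, "dz": 0.002, "ax": 0, "ay": 0, "az": 0}
  ]
}}

```text
clock: 17.6
ee_pos: [0.6249, 0.0278, 0.1804]
orientation: [-180.0, -0.0, -10.4]
wrist_force: [-1.1, 0.7, 2.1]
grip_width: 0.0008
grasp_force: 0.8
```

>>> {"fn": "jog_arm", "kwargs": {
  "deltas": [
    {"dx": 0, "dy": 0, "dz": 0.001, "ax": 0, "ay": 0, "az": 0},
    {"dx": 0, "dy": 0, "dz": 0.002, "ax": 0, "ay": 0, "az": 0},
    {"dx": 0, "dy": 0, "dz": 0.002, "ax": 0, "ay": 0, "az": 0}
  ]
}}

```text
clock: 17.9
ee_pos: [0.6249, 0.0278, 0.1804]
orientation: [-180.0, -0.0, -10.4]
wrist_force: [-2.9, 1.1, 5.7]
grip_width: 0.0003
grasp_force: 3.1
```

>>> {"fn": "jog_arm", "kwargs": {
  "deltas": [
    {"dx": -0.001, "dy": 0, "dz": 0.001, "ax": 0, "ay": 0, "az": 0},
    {"dx": -0.002, "dy": 0, "dz": 0.0022, "ax": 0, "ay": 0, "az": 0},
    {"dx": -0.002, "dy": 0, "dz": 0.0022, "ax": 0, "ay": 0, "az": 0}
  ]
}}

```text
clock: 18.2
ee_pos: [0.6249, 0.0278, 0.1804]
orientation: [-180.0, -0.2, -10.4]
wrist_force: [-2.7, 0.6, 8.3]
grip_width: 0.0007
grasp_force: 4.1
```

>>> {"fn": "jog_arm", "kwargs": {
  "deltas": [
    {"dx": 0, "dy": 0, "dz": 0, "ax": 0, "ay": 0, "az": 0},
    {"dx": 0, "dy": 0, "dz": 0, "ax": 0, "ay": 0, "az": 0},
    {"dx": 0, "dy": 0, "dz": 0, "ax": 0, "ay": 0, "az": 0},
    {"dx": 0, "dy": 0, "dz": 0, "ax": 0, "ay": 0, "az": 0},
    {"dx": 0, "dy": 0, "dz": 0, "ax": 0, "ay": 0, "az": 0}
  ]
}}

```text
clock: 18.7
ee_pos: [0.6249, 0.0278, 0.1804]
orientation: [-180.0, -0.1, -10.4]
wrist_force: [-2.2, 0.1, 7.6]
grip_width: 0.0007
grasp_force: 4.1
```

>>> {"fn": "jog_arm", "kwargs": {
  "deltas": [
    {"dx": 0, "dy": 0, "dz": 0, "ax": 0, "ay": 0, "az": 0},
    {"dx": 0, "dy": 0, "dz": 0, "ax": 0, "ay": 0, "az": 0},
    {"dx": 0, "dy": 0, "dz": 0, "ax": 0, "ay": 0, "az": 0},
    {"dx": 0, "dy": 0, "dz": 0, "ax": 0, "ay": 0, "az": 0},
    {"dx": 0, "dy": 0, "dz": 0, "ax": 0, "ay": 0, "az": 0}
  ]
}}

```text
clock: 19.2
ee_pos: [0.6249, 0.0278, 0.1804]
orientation: [-180.0, -0.1, -10.4]
wrist_force: [-1.3, 0.1, 8.2]
grip_width: 0.0002
grasp_force: 4.1
```

>>> {"fn": "jog_arm", "kwargs": {
  "deltas": [
    {"dx": 0, "dy": 0, "dz": 0, "ax": 0, "ay": 0, "az": 0},
    {"dx": 0, "dy": 0, "dz": 0, "ax": 0, "ay": 0, "az": 0},
    {"dx": 0, "dy": 0, "dz": 0, "ax": 0, "ay": 0, "az": 0},
    {"dx": 0, "dy": 0, "dz": 0, "ax": 0, "ay": 0, "az": 0},
    {"dx": 0, "dy": 0, "dz": 0, "ax": 0, "ay": 0, "az": 0}
  ]
}}

```text
clock: 19.7
ee_pos: [0.6249, 0.0278, 0.1804]
orientation: [-180.0, -0.2, -10.5]
wrist_force: [-2.5, -0.5, 6.9]
grip_width: 0.0006
grasp_force: 4.1
```

```bash
python3 pf.py; python3 - <<'E'
from h import *
cv2.imwrite('pics/fin.png',crop(r.read_camera('scene')[:,:,::-1],190,110,130,100,6))
E
```

```text
scene bubble edges [55.46 59.3 ] centre 57.38 yellow ends [27.44] [76.37]
  R [166, 176, 183, 189, 185, 152, 114, 76, 50, 54, 58, 59, 57, 55, 56, 67, 96, 130, 167, 194, 190, 173, 156, 165, 189, 210, 221, 223]
  R [78, 65, 40, 7, 3, 6, 8, 11, 13, 14, 14, 14, 13, 11, 10, 28, 50, 75, 99, 112, 120, 123, 125, 136, 156, 183, 185, 177]
  R [166, 182, 199, 208, 198, 179, 164, 163, 179, 197, 208, 217, 219, 216, 214, 216, 217, 214, 208, 202, 180, 165, 169, 191, 207, 216, 222, 224]
top bubble edges [] centre nan yellow ends [] []
  R [74, 74, 74, 74, 74, 75, 75, 75, 75, 74, 74, 74, 73, 69, 66, 63, 62, 59, 56, 53, 52, 52, 52, 51, 51, 51, 51, 51]
  R [65, 65, 65, 65, 64, 62, 61, 60, 58, 55, 52, 52, 52, 51, 50, 50, 49, 49, 49, 49, 49, 49, 49, 49, 49, 49, 50, 50]
  R [81, 81, 81, 82, 82, 81, 81, 81, 81, 82, 82, 82, 82, 82, 82, 82, 82, 82, 79, 77, 75, 75, 75, 75, 75, 69, 63, 56]pf.py:15: RuntimeWarning: Mean of empty slice.
  e=edge(ks[i],b[i],t);print(n,'bubble edges',e,'centre',e.mean().round(2),'yellow ends',edge(ks[:8],b[:8],120),edge(ks[44:],pr[0][0][44:],150))
  ret = ret.dtype.type(ret / rcount)
```

View pics/fin.png

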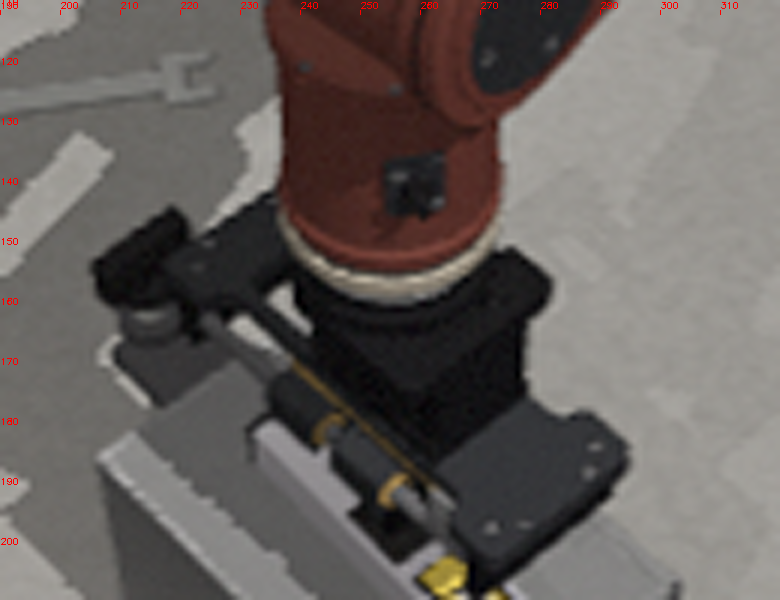

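The fingertips press the pad. The level is still in place, and the visible edge strip shows the same symmetric line/bubble profile as before. I'll raise the push to about 10 N and re-check the bubble through that strip.

>>> {"fn": "jog_arm", "kwargs": {
  "deltas": [
    {"dx": -0.001, "dy": 0, "dz": 0.001, "ax": 0, "ay": 0, "az": 0},
    {"dx": -0.001, "dy": 0, "dz": 0.002, "ax": 0, "ay": 0, "az": 0},
    {"dx": -0.001, "dy": 0, "dz": 0.002, "ax": 0, "ay": 0, "az": 0}
  ]
}}

```text
clock: 20.15
ee_pos: [0.6249, 0.0278, 0.1803]
orientation: [-180.0, -0.2, -10.4]
wrist_force: [-3.3, -1.2, 11.3]
grip_width: 0.0002
grasp_force: 5.4
```

>>> {"fn": "jog_arm", "kwargs": {
  "deltas": [
    {"dx": 0, "dy": 0, "dz": 0, "ax": 0, "ay": 0, "az": 0},
    {"dx": 0, "dy": 0, "dz": 0, "ax": 0, "ay": 0, "az": 0},
    {"dx": 0, "dy": 0, "dz": 0, "ax": 0, "ay": 0, "az": 0},
    {"dx": 0, "dy": 0, "dz": 0, "ax": 0, "ay": 0, "az": 0},
    {"dx": 0, "dy": 0, "dz": 0, "ax": 0, "ay": 0, "az": 0}
  ]
}}

```text
clock: 20.65
ee_pos: [0.6249, 0.0278, 0.1803]
orientation: [-180.0, -0.2, -10.4]
wrist_force: [-3.1, 0.1, 10.5]
grip_width: 0.0006
grasp_force: 5.4
```

>>> {"fn": "jog_arm", "kwargs": {
  "deltas": [
    {"dx": 0, "dy": 0, "dz": 0, "ax": 0, "ay": 0, "az": 0},
    {"dx": 0, "dy": 0, "dz": 0, "ax": 0, "ay": 0, "az": 0},
    {"dx": 0, "dy": 0, "dz": 0, "ax": 0, "ay": 0, "az": 0},
    {"dx": 0, "dy": 0, "dz": 0, "ax": 0, "ay": 0, "az": 0},
    {"dx": 0, "dy": 0, "dz": 0, "ax": 0, "ay": 0, "az": 0}
  ]
}}

```text
clock: 21.15
ee_pos: [0.6249, 0.0278, 0.1804]
orientation: [-180.0, -0.2, -10.4]
wrist_force: [-1.9, -0.1, 10.9]
grip_width: 0.0003
grasp_force: 5.4
```

```bash
python3 - <<'E'
from h import *
from scipy.ndimage import map_coordinates as mc
y=np.array([.1805,.9836,0]);x=np.array([.9836,-.1805,0]);c=np.array([.6247,.0268,.176])
f=[]
for _ in range(6):
    im=r.read_camera('scene').astype(float);f.append(r.get_obs()['wrist_force'])
ks=np.arange(38,68,1.)
for o in(.004,.0055):
    p=proj('scene',[c+y*k/1000+x*o for k in ks]);v=mc(im[...,2],[p[:,1],p[:,0]],order=1);print(o,[(int(k),int(a)) for k,a in zip(ks,v)])
print(np.mean(f,0).round(2),r.get_obs()['clock'])
E
```

```text
0.004 [(38, 61), (39, 67), (40, 77), (41, 85), (42, 81), (43, 71), (44, 63), (45, 61), (46, 86), (47, 109), (48, 129), (49, 149), (50, 152), (51, 143), (52, 143), (53, 152), (54, 157), (55, 168), (56, 187), (57, 202), (58, 160), (59, 117), (60, 78), (61, 55), (62, 71), (63, 82), (64, 89), (65, 92), (66, 92), (67, 93)]
0.0055 [(38, 61), (39, 68), (40, 75), (41, 78), (42, 75), (43, 65), (44, 56), (45, 71), (46, 95), (47, 125), (48, 146), (49, 145), (50, 149), (51, 158), (52, 160), (53, 155), (54, 161), (55, 177), (56, 173), (57, 146), (58, 112), (59, 71), (60, 60), (61, 68), (62, 79), (63, 91), (64, 93), (65, 92), (66, 92), (67, 92)]
[-2.53 -0.32 10.3 ] 21.45
```

The bubble is centred (edges 46.4 and 58.1 between lines at 44.1 and 60.0) and the push is 10.3 N. Handing in.

```bash
python3 -c "
from rig import r
print(r.hand_in())"
```

```text
the job is handed in; nothing more can be done
None
```

I handed the job in at about 21.5 s: the door is shut on its catch (judged by the push force and the camera views), the bubble reads within about 0.2 mm of centre, and the arm is still pressing the pad at about 10 N.

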